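# Gauge two heating-block inserts and sort out the blocked one

### The job

One of the two dark block inserts has a reducing sleeve stuck low in its bore. With the plug gauge from the grey stand, whose plug is sprung, try both bores with a light push, so that you have felt it stop short against its spring in the blocked one, never pushing the spring to its end; then leave the gauge fully home in the insert that passes, that insert still standing about where it was, and set the blocked insert down upright in the white tray. Leave the jar, vial and dish where they are.

Things in the scene. Friction and masses are not known exactly. Their poses are not given: they have to be found in the camera images.
- block_a_center (a point): dark-anodised aluminium block insert, 46 x 46 mm and 58 mm high, about 0.33 kg, loose, upright on the table with two bright lines round its sides near the foot; this point is its centre, 29 mm above its underside, z up, x and y square to its side faces. One bore of 17.5 mm diameter in the middle of its top, chamfered 1.5 mm.
- block_a_mouth (a point): centre of the bore's mouth in the top face of insert a (58 mm above its underside), z up out of the bore. Which insert is blocked changes from start to start. In the blocked one a loose sleeve with a 9 mm hole fills the lower bore and stops the gauge about 30 mm deep; in the clear one the gauge goes in its full 45 mm
- block_b_center (a point): dark-anodised aluminium block insert, 46 x 46 mm and 58 mm high, about 0.33 kg, loose, upright on the table with two bright lines round its sides near the foot; this point is its centre, 29 mm above its underside, z up, x and y square to its side faces. One bore of 17.5 mm diameter in the middle of its top, chamfered 1.5 mm.
- block_b_mouth (a point): centre of the bore's mouth in the top face of insert b (58 mm above its underside), z up out of the bore. Which insert is blocked changes from start to start. In the blocked one a loose sleeve with a 9 mm hole fills the lower bore and stops the gauge about 30 mm deep; in the clear one the gauge goes in its full 45 mm
- gauge_grip (a point): sprung steel plug gauge, loose, standing upright in the grey stand: a round grip 20 mm in diameter and 56 mm long with dark rings, on a flange 26 mm in diameter and 4 mm thick, 0.14 kg. This point is the middle of the grip, 77 mm above the tip and 32 mm above the underside of the flange; z points from tip to grip
- gauge_tip (a point): middle of the flat tip face of the plug gauge, the lower end of its axis
- gauge: the plug gauge as a whole; its origin is the middle of its tip face, z from tip to grip
- gauge_plug: the gauge's plug below the flange, 16 mm in diameter and 45 mm long, its tip chamfered 2 mm over the last 3 mm; it is sprung and yields up into the grip when stopped, about 1 N per mm, 10 mm at most, and must not be pushed to the end of that travel; origin at the tip
- block_a: insert a as a whole; origin at the centre of its underside
- block_b: insert b as a whole; origin at the centre of its underside
- stand: grey plastic stand of the gauge, fixed, 64 x 64 mm and 50 mm high, origin at the centre of its underside; its 23 mm hole holds the gauge's plug loosely, the flange rests on its top
- tray: white plastic open tray, fixed, 140 x 140 mm, walls 24 mm high and 4 mm thick, floor 4 mm thick; origin at the centre of its underside, x and y along its sides
- red_jar_center (a point): bystander: white jar with a red cap, 49 mm across, 66 mm high, loose; point at its centre
- vial_center (a point): bystander: small vial with a yellow cap, 28 mm across, 46 mm high, loose; point at its centre
- dish_center (a point): bystander: clear round dish, 52 mm across, 14 mm high, loose; point at its centre
Mind the look-alikes: they are no part of the job. Of the things like the gauge, leave any that is blue or red; of the rest the smaller one is meant.

How it is judged:
On the way, in this order (a step that is already met when the one before it is completed fails the run):
1. the gauge has been tried in the blocked insert: its tip stopped by the sleeve about 30 mm deep and its sprung plug pushed back by 2 mm or more (((z of gauge_tip in the frame of block_a_mouth between -0.034 and -0.026 m and horizontal distance between gauge_tip and block_a_mouth below 0.006 m and distance between gauge_tip and gauge_grip below 0.075 m) or (z of gauge_tip in the frame of block_b_mouth between -0.034 and -0.026 m and horizontal distance between gauge_tip and block_b_mouth below 0.006 m and distance between gauge_tip and gauge_grip below 0.075 m))), for 0.1 s.
2. after that, the gauge stands fully home in the other insert, whose bore is clear (((z of gauge_grip in the frame of block_a_mouth below 0.035 m and z of gauge_tip in the frame of block_a_mouth below -0.04 m and horizontal distance between gauge_tip and block_a_mouth below 0.004 m and angle between the z axis of gauge_grip and the z axis of block_a_mouth, either way round below 0.1 rad) or (z of gauge_grip in the frame of block_b_mouth below 0.035 m and z of gauge_tip in the frame of block_b_mouth below -0.04 m and horizontal distance between gauge_tip and block_b_mouth below 0.004 m and angle between the z axis of gauge_grip and the z axis of block_b_mouth, either way round below 0.1 rad))), for 0.2 s.
At the end, for the whole second after the job is handed in: the gauge is fully home (flange within 3 mm of the top, upright) in the insert with the clear bore, which stands upright on the table within 60 mm of where it started; the blocked insert stands upright on the floor of the tray, inside its walls; all at rest and released ((((z of gauge_grip in the frame of block_a_mouth below 0.035 m and z of gauge_tip in the frame of block_a_mouth below -0.04 m and horizontal distance between gauge_tip and block_a_mouth below 0.004 m and angle between the z axis of gauge_grip and the z axis of block_a_mouth, either way round below 0.1 rad) and (angle between block_a_center's own z axis and vertical below 0.1 rad and height (world z) of block_a_center below 0.033 m and distance of block_a_center from where it was at the start of the episode below 0.06 m) and (x of block_b_center in the frame of tray between -0.046 and 0.046 m and y of block_b_center in the frame of tray between -0.046 and 0.046 m and height (world z) of block_b_center below 0.04 m and angle between block_b_center's own z axis and vertical below 0.1 rad)) or ((z of gauge_grip in the frame of block_b_mouth below 0.035 m and z of gauge_tip in the frame of block_b_mouth below -0.04 m and horizontal distance between gauge_tip and block_b_mouth below 0.004 m and angle between the z axis of gauge_grip and the z axis of block_b_mouth, either way round below 0.1 rad) and (angle between block_b_center's own z axis and vertical below 0.1 rad and height (world z) of block_b_center below 0.033 m and distance of block_b_center from where it was at the start of the episode below 0.06 m) and (x of block_a_center in the frame of tray between -0.046 and 0.046 m and y of block_a_center in the frame of tray between -0.046 and 0.046 m and height (world z) of block_a_center below 0.04 m and angle between block_a_center's own z axis and vertical below 0.1 rad))) and linear speed of each of gauge, block_a, block_b below 0.02 m/s); the robot touches nothing.
It fails at once if the gauge is forced: its plug meets anything with more than 25 N (the spring has bottomed), or it presses an insert with more than 60 N (contact force between gauge_plug and anything else above 25 N or contact force between gauge and block_a above 60 N or contact force between gauge and block_b above 60 N).
It fails at once if an insert is tipped by more than 30 degrees (angle between any of block_a_center, block_b_center's own z axis and vertical above 0.52 rad).
It fails at once if the red-capped jar, the vial or the dish is moved by more than 30 mm (distance of any of red_jar_center, vial_center, dish_center from where it was at the start of the episode above 0.03 m).
It also fails if it takes over 72 s, if anything falls off the work surface, if the arm or the gripper's body presses on something with over 40 N, if the wrist force passes 120 N, or if a joint passes its speed limit or range.

### The arm

A 6-joint arm with a two-finger parallel gripper is mounted at the origin on the work surface; the furniture and walls round the work are solid. World frame = base frame: x ahead of the robot, y to its left, z up, the work surface at z = 0. Lengths are in m, angles in rad, forces in N, time in s.
With the tool pointing down it reaches from about 0.35 to 0.775 m from the base axis. Payload 5.5 kg.
Tool frame: the origin (TCP) lies between the finger pads; the fingertips stand 8 mm ahead of it and the grasp point (between the pads) lies 11 mm behind it; z points along the fingers, y is the line along which they close (so a half turn about z gives the same grasp; the last joint's range is limited). The gripper opens to 85 mm and grips with 20 to 120 N. Pads are 22 mm wide; open, the fingers measure 114 mm over their backs; the gripper's body (76 mm by 85 mm) begins 54 mm behind the grasp point. The pads swing forward as they close: fully open they stand 13 mm farther back than shut.
Start: joints at [-1.362, 0.313, 0.046, 1.304, 0, 1.431], TCP at [0.197, -0.54, 0.239] pointing down, gripper open.
Joint ranges: [-2.76, 2.76], [-0.86, 1.69], [-1.03, 1.26], [-2.2, 2.34], [-1.47, 1.5], [-3.14, 3.14]. Speed limits (rad/s): [2.57, 2.57, 3.14, 3.14, 3.14, 3.14].

### API

Orientations are given as a unit quaternion [w, x, y, z].
In Python, from workcell import status, vision, job gives the robot as it stands. The module is installed in compiled form; this text tells all that it offers.
- The arm moves only by the tool apply_moves, never from a script. Its argument "moves" is one flat list of numbers, 6 for each row, row after row: the shift along the world's x, y, z in units of 25 mm (1.0 is 25 mm), then the turn, a rotation vector about the world's x, y, z in rad. In form: [x, y, z, rx, ry, rz, x, y, z, rx, ry, rz, ...]. A call has 1 to 20 rows; each row is the pose to reach, as a shift and turn from the pose commanded when the call began; what a row does not reach only later rows make up. A row lasts 1/12 s, in which the tool goes at most 41.7 mm and 7.16 degrees, less where a joint would pass 70% of its speed; a pose out of reach is approached as far as the arm can. A call with a gripper value outside its range is refused whole. "claw" is the opening in per cent of the stroke, from 0 (shut) to 100 (fully open), set as the call begins (left out, the last holds). The fingers move at their own pace and stop on an object; "newtons" is the grip in N (left out, the last holds). Time passes only in rows, so rows that repeat a pose let the fingers close. It gives the time, the measured TCP pose, the force, the opening and the grip force at its end, in the units of the state.
- status.get_state(): the state, without advancing time (a new reading comes with each control period).
- vision.read_camera(name): name is "side" or "top"; returns a dict with "image" (480x640x3 uint8, blue, green, red), "camera_matrix" (3x3 intrinsics, pixels), "camera_from_world" (4x4, takes a point from world to camera coordinates). Camera axes: x right, y down, z forward; pixel columns grow to the right and rows downward; lengths in m; the calibration is good to about 2 mm. A picture is of the moment at which its call begins. There is no depth.
- job.hand_in(): hands the job in; it is judged then, once.
The state is a dict: "clock": time; "joint_pos": joint angles; "qvel": joint speeds; "tau": joint torques, N m; "tcp_pos": TCP position; "orientation": TCP orientation; "wrist_force": force on the tool from outside, world axes, zero at the start; "ft_torque": the same for the moment, N m; "finger_gap": finger opening in m; "grip_force": force on a finger pad.
Only numpy, scipy, OpenCV 4.12 (cv2) and the standard library are available. Lean on these libraries where they do the work, as an engineer would, in place of code of your own. Each camera call takes 0.05 s, during which the arm holds its last target. There are 200 camera calls.

## Working session

There is one attempt and no reset: what is moved stays moved. The work goes in short steps, Python scripts to look and compute and a tool call to move; the robot and the scene stay as the last step left them, time stands still between calls to the robot, and variables do not carry over. Pictures are saved under pics/ and viewed, at most 10 in all, crops included, and the job is handed in when it is done.

Besides the shell and the picture viewer there is one more tool, called after "Emit:" by a JSON object that holds its "api" and its "payload". apply_moves: Moves the arm, as the interface text tells. Its arguments: {"type":"object","properties":{"moves":{"type":"array","items":{"type":"number"}},"claw":{"type":"number"},"newtons":{"type":"number"}},"required":["moves"]}

```bash
mkdir -p pics
cat > h.py <<'E'
import numpy as np, cv2
from workcell import status, vision, job
def cams():
    r={}
    for n in("side","top"):
        r[n]=vision.read_camera(n)
    return r
def P(c): return c["camera_matrix"]@c["camera_from_world"][:3]
def tri(a,pa,b,pb):
    x=cv2.triangulatePoints(P(a),P(b),np.array(pa,float).reshape(2,1),np.array(pb,float).reshape(2,1));return (x[:3]/x[3]).ravel()
def atz(c,p,z):
    M=P(c);A=M[:,[0,1,3]].copy();A[:,2]+=M[:,2]*z
    x=np.linalg.solve(A,[p[0],p[1],1]);return x[:2]/x[2]
def proj(c,X):
    x=P(c)@np.append(X,1);return x[:2]/x[2]
E
python3 - <<'E'
from h import *
c=cams()
for n in c:
    cv2.imwrite(f"pics/{n}0.png",c[n]["image"]); M=c[n]["camera_from_world"]; print(n,-M[:3,:3].T@M[:3,3],M[2,:3],c[n]["camera_matrix"][0])
s=status.get_state();print(s)
E
```

```text
side [0.22715168 0.91328556 0.57368796] [ 0.23001016 -0.87270147 -0.43068256] [526.19485326   0.         330.29117281]
top [ 0.28472743 -0.11066521  1.39010672] [ 0.16084001 -0.00791202 -0.98694878] [532.9816606    0.         315.45715557]
{'clock': 0.1, 'joint_pos': array([-1.36158835e+00,  3.13919441e-01,  4.51151189e-02,  1.30360278e+00,
        1.75375387e-05,  1.43121225e+00]), 'qvel': array([ 0.00014921, -0.00103808,  0.00299457,  0.00093766, -0.00177189,
       -0.00139463]), 'tau': array([ 2.56462881e-03, -4.81724167e+01,  2.99244297e+01,  1.26828934e-02,
       -1.08741776e-04, -1.13511334e-06]), 'tcp_pos': array([ 0.19642751, -0.53994902,  0.23851058]), 'orientation': array([-8.05203938e-04,  9.84831198e-01,  1.73513292e-01, -1.92679643e-05]), 'wrist_force': array([-0.84663926, -0.76781177,  0.70075648]), 'ft_torque': array([0.04652832, 0.01803484, 0.04023664]), 'grip_force': 0.0, 'finger_gap': 0.08551937790708213}
```

View pics/side0.png

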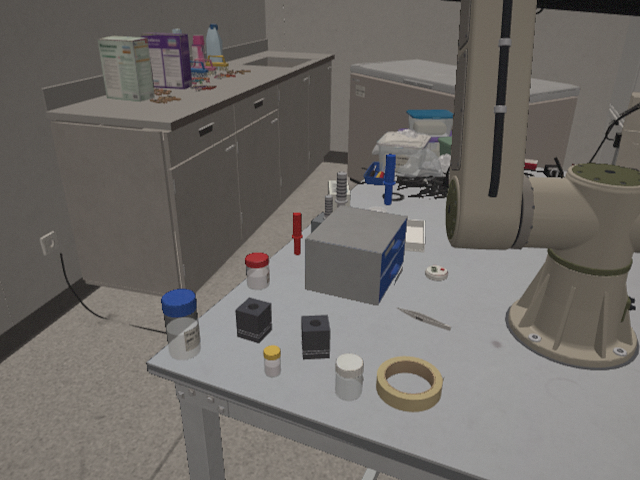

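View pics/top0.png

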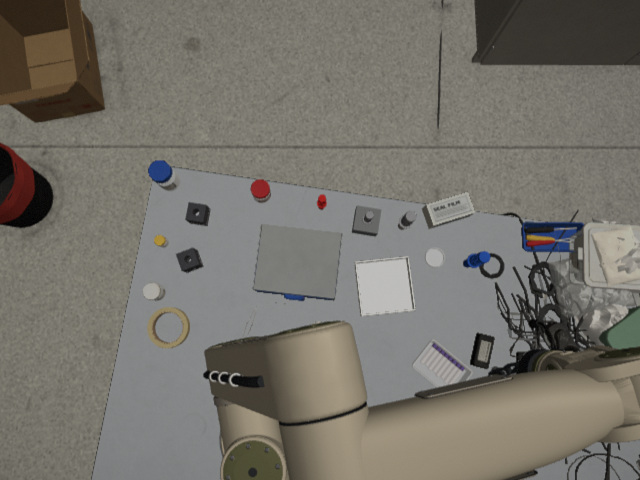

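Side picture: blocks at (254,320) and (316,337), grey cabinet at (357,250) hiding part of the stand. Candidates for the gauge: side (328,205) / top (368,215) in the grey stand; side (342,185) / top (409,217) taller steel; red at (297,232) / (322,201); blue at (390,178) / (477,260). The smaller steel one in the stand is meant. I'll check it in a close crop.

Run:
```python
import cv2,numpy as np
s=cv2.imread("pics/side0.png");t=cv2.imread("pics/top0.png")
a=cv2.resize(s[160:240,285:365],(400,400),interpolation=cv2.INTER_CUBIC)
b=cv2.resize(t[190:250,340:420],(400,300),interpolation=cv2.INTER_CUBIC)
b=cv2.copyMakeBorder(b,0,100,0,0,cv2.BORDER_CONSTANT)
cv2.imwrite("pics/crop1.png",np.hstack([a,b]))
a=cv2.resize(s[290:370,230:340],(440,320),interpolation=cv2.INTER_CUBIC)
b=cv2.resize(t[195:275,165:235],(280,320),interpolation=cv2.INTER_CUBIC)
cv2.imwrite("pics/crop2.png",np.hstack([a,b]))
```

```text
(no output)
```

View pics/crop1.png

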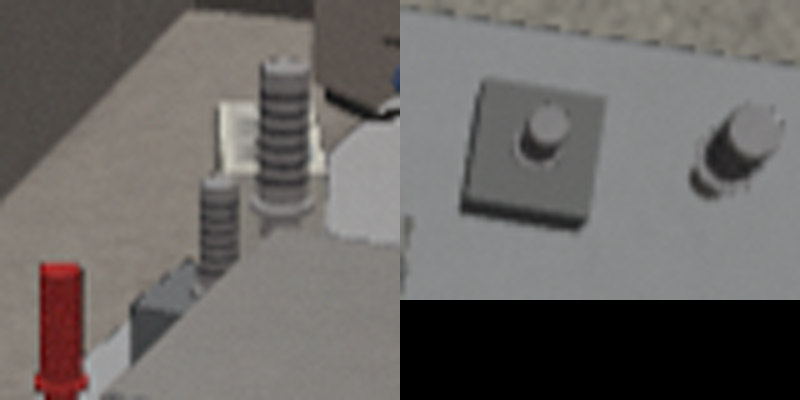

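View pics/crop2.png

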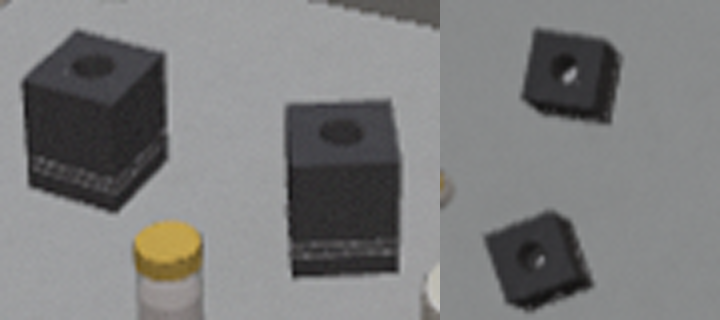

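Crops: the stand gauge has its top at side (328.5,195.7), top (370,214); it is the smaller steel one, with the ringed grip. Blocks' bore mouths are at side (252.8,306.1)/top (195.8,211.8) and side (314.8,322.4)/top (187.8,258.4).

Run:
```python
from h import *
c=cams();s,t=c["side"],c["top"]
def pr(n,ps,pt):
    X=tri(s,ps,t,pt);print(n,X.round(4),np.abs(proj(s,X)-ps).max().round(2));return X
pr("gaugetop",(328.5,195.7),(370,214))
for n,a,b in(("b1",(252.8,306.1),(195.8,211.8)),("b2",(314.8,322.4),(187.8,258.4))): pr(n,a,b)
pr("box corner near-left",(307,243),(254,289));pr("box far",(408,215),(341,233))
pr("red jar top",(257,260),(260,189)); pr("vialtop",(272,352),(160,240)); pr("redgauge top",(297,214),(322,199));pr("blue jar",(180,300),(160,171))
def quad(cam,q,z):
    w=np.array([atz(cam,p,z) for p in q]);e=np.roll(w,-1,0)-w
    print(w.mean(0).round(4),np.linalg.norm(e,axis=1).round(4),np.degrees(np.arctan2(e[:,1],e[:,0])).round(1))
f=lambda q,x0,y0,k:[(x0+x/k-.4,y0+y/k-.4) for x,y in q]
quad(s,f([(78,30),(165,55),(107,105),(24,83)],230,290,4),.058)
quad(t,f([(95,30),(167,40),(157,106),(85,95)],165,195,4),.058)
quad(s,f([(286,103),(391,99),(400,160),(288,167)],230,290,4),.058)
quad(t,f([(47,235),(112,211),(137,262),(71,292)],165,195,4),.058)
quad(t,f([(88,78),(206,96),(188,212),(63,198)],340,190,5),.05)
quad(t,[(355.5,261),(409,257),(414,312),(360,317)],.024)
for b in("box top",): quad(t,[(262,225),(341,233),(335,299),(254,289)],.1)
```

```text
gaugetop [ 0.5436 -0.2551  0.1088] 0.73
b1 [0.5605 0.1832 0.0573] 0.44
b2 [0.4408 0.1991 0.0569] 0.64
box corner near-left [0.4297 0.0438 0.1295] 36.73
box far [ 0.4177 -0.1857  0.1255] 34.9
red jar top [0.6198 0.0205 0.0582] 0.52
vialtop [0.4898 0.2754 0.0407] 0.8
redgauge top [ 0.5841 -0.1374  0.1022] 0.15
blue jar [0.6535 0.2652 0.1031] 1.07
[0.5582 0.1854] [0.0462 0.0453 0.0415 0.0473] [169.8  77.8  -7.4 -96.5]
[0.5618 0.1825] [0.0465 0.0431 0.0464 0.0425] [-98.  173.4  81.2  -6.4]
[0.4389 0.2008] [0.0456 0.0451 0.0466 0.0468] [-159.4  110.3   22.7  -70.9]
[0.4451 0.1999] [0.043  0.0364 0.0447 0.0395] [ -69.3 -152.5  114.9   24.6]
[ 0.5449 -0.2531] [0.0613 0.0614 0.0642 0.0641] [-98.8 170.2  83.5 -12.3]
[ 0.3734 -0.2985] [0.1388 0.1409 0.138  0.143 ] [ -85.7 -176.5   95.2    3.8]
[ 0.43   -0.0785] [0.1951 0.1618 0.1966 0.1577] [-95.8 174.4  83.   -6.1]
```

Emit:
{"api": "apply_moves", "payload": {"moves": [13.88,11.44,0.44,0,0,1.222,13.88,11.44,0.44,0,0,1.222,13.88,11.44,0.44,0,0,1.222,13.88,11.44,0.44,0,0,1.222,13.88,11.44,0.44,0,0,1.222,13.88,11.44,0.44,0,0,1.222,13.88,11.44,0.44,0,0,1.222,13.88,11.44,0.44,0,0,1.222,13.88,11.44,0.44,0,0,1.222,13.88,11.44,0.44,0,0,1.222,13.88,11.44,0.44,0,0,1.222,13.88,11.44,0.44,0,0,1.222,13.88,11.44,0.44,0,0,1.222,13.88,11.44,0.44,0,0,1.222,13.88,11.44,0.44,0,0,1.222,13.88,11.44,0.44,0,0,1.222,13.88,11.44,0.44,0,0,1.222,13.88,11.44,0.44,0,0,1.222], "claw": 100, "newtons": 40}}

```text
clock: 1.7
tcp_pos: [0.5429, -0.2553, 0.2505]
orientation: [0.0, 0.708, 0.706, 0.0]
wrist_force: [0.0, 0.1, -0.6]
finger_gap: 0.0856
grip_force: 0.0
```

Run:
```python
from h import *
c=cams();s,t=c["side"],c["top"]
for n,ps,pt in(("box +x+y",(307,243),(262,225)),("box +x-y",(348,206),(341,233)),("box -x-y",(408,215),(335,299)),("box -x+y",(368,254),(254,289)),("big gauge",(341.5,174),(411,214))):
    X=tri(s,ps,t,pt);print(n,X.round(4),np.abs(proj(s,X)-ps).max().round(2))
st=status.get_state();print(st["tcp_pos"],st["joint_pos"],st["orientation"],st["wrist_force"])
```

```text
box +x+y [0.5158 0.0092 0.1076] 1.1
box +x-y [ 0.4863 -0.1842  0.118 ] 4.47
box -x-y [ 0.3365 -0.1671  0.1197] 0.56
box -x+y [0.3733 0.0278 0.1114] 6.09
big gauge [ 0.537  -0.3511  0.1348] 1.22
[ 0.54310128 -0.25503568  0.25048361] [-5.72757396e-01  3.60222460e-01  1.39899129e-01  1.35017191e+00
  1.50299513e-07  9.99251302e-01] [1.47117726e-04 7.07535281e-01 7.06678005e-01 3.19336563e-05] [ 0.90252251 -0.2786577   0.39413465]
```

Emit:
{"api": "apply_moves", "payload": {"moves": [0,0,-3.4,0,0,0,0,0,-6.0,0,0,0,0,0,-6.0,0,0,0,0,0,-6.8,0,0,0,0,0,-6.8,0,0,0,0,0,-6.8,0,0,0,0,0,-6.8,0,0,0,0,0,-6.8,0,0,0]}}

```text
clock: 2.47
tcp_pos: [0.5456, -0.2558, 0.0836]
orientation: [0.003, 0.707, 0.707, 0.001]
wrist_force: [0.0, -0.5, 0.3]
finger_gap: 0.0856
grip_force: 0.0
```

Emit:
{"api": "apply_moves", "payload": {"moves": [0,0,0,0,0,0,0,0,0,0,0,0,0,0,0,0,0,0,0,0,0,0,0,0,0,0,0,0,0,0,0,0,0,0,0,0,0,0,0,0,0,0,0,0,0,0,0,0,0,0,0,0,0,0,0,0,0,0,0,0], "claw": 0, "newtons": 40}}

```text
clock: 3.3
tcp_pos: [0.5435, -0.2545, 0.0807]
orientation: [0.0, 0.707, 0.707, -0.0]
wrist_force: [-1.4, 0.2, 5.7]
finger_gap: 0.019
grip_force: 38.9
```

Emit:
{"api": "apply_moves", "payload": {"moves": [0,0,1.5,0,0,0,0,0,3.0,0,0,0,0,0,4.5,0,0,0,0,0,6.8,0,0,0,0,0,6.8,0,0,0,0,1,6.8,0,0,0,0.6,17.5,6.8,0,0,0,0.6,17.5,6.8,0,0,0,0.6,17.5,6.8,0,0,0,0.6,17.5,6.8,0,0,0,0.6,17.5,6.8,0,0,0,0.6,17.5,6.8,0,0,0,0.6,17.5,6.8,0,0,0,0.6,17.5,6.8,0,0,0,0.6,17.5,6.8,0,0,0,0.6,17.5,6.8,0,0,0,0.6,17.5,6.8,0,0,0,0.6,17.5,6.8,0,0,0,0.6,17.5,6.8,0,0,0]}}

```text
clock: 4.88
tcp_pos: [0.5581, 0.1832, 0.2495]
orientation: [-0.0, 0.707, 0.707, -0.001]
wrist_force: [0.2, -0.4, -1.5]
finger_gap: 0.019
grip_force: 39.9
```

Emit:
{"api": "apply_moves", "payload": {"moves": [0,0,-1.6,0,0,0,0,0,-2.8,0,0,0,0,0,-3.2,0,0,0,0,0,-3.2,0,0,0,0,0,-3.2,0,0,0,0,0,-3.2,0,0,0,0,0,-3.2,0,0,0]}}

```text
clock: 5.47
tcp_pos: [0.56, 0.1829, 0.1726]
orientation: [0.001, 0.707, 0.707, 0.002]
wrist_force: [0.7, 0.1, -1.7]
finger_gap: 0.0189
grip_force: 39.8
```

Run:
```python
from h import *
c=cams();s,t=c["side"]["image"],c["top"]["image"]
a=cv2.resize(s[230:350,200:320],(480,480),interpolation=cv2.INTER_CUBIC)
b=cv2.resize(t[185:265,160:240],(320,320),interpolation=cv2.INTER_CUBIC)
b=cv2.copyMakeBorder(b,0,160,0,0,cv2.BORDER_CONSTANT)
cv2.imwrite("pics/crop3.png",np.hstack([a,b]))
st=status.get_state();print(st["tcp_pos"],st["wrist_force"],st["joint_pos"])
```

```text
[0.55963375 0.18312016 0.17212328] [ 1.3090699  -0.30469028 -1.45066043] [ 1.79950527e-01  3.63749972e-01 -4.80468639e-02  1.15581377e+00
 -1.75893471e-06  1.75098178e+00]
```

View pics/crop3.png

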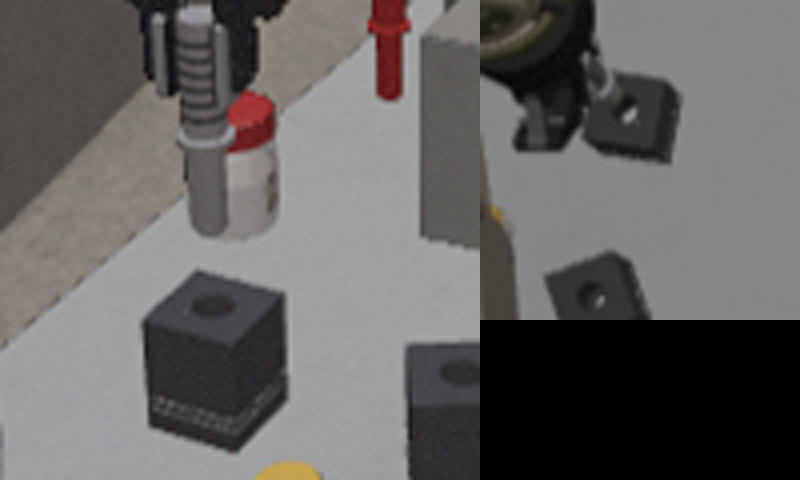

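Side crop: gauge held upright, its tip at about (251.6,286.9), 19 px over the mouth at (252.8,306.3). Top crop: the tip peeks out at about (191.5,209) beside the bore of block 1 at (196,212).

Run:
```python
from h import *
c=cams();s,t=c["side"],c["top"]
X=tri(s,(251.6,286.9),t,(191.6,208.8));print("tip",X)
for z in(.094,.097,.1): print(z,atz(s,(251.6,286.9),z))
print("mouth side",atz(s,(252.6,306.3),.058), "top",atz(t,(195.8,211.8),.058))
print("flange under side",atz(s,(251.2,230+137/4),.142))
```

```text
tip [0.55977182 0.18486632 0.09797573]
0.094 [0.5618827  0.17887762]
0.097 [0.55978927 0.18347066]
0.1 [0.55769584 0.18806369]
mouth side [0.55919607 0.18498696] top [0.56108206 0.18322863]
flange under side [0.55839648 0.18316386]
```

Emit:
{"api": "apply_moves", "payload": {"moves": [0,0,-0.6,0,0,0,0,0,-1.0,0,0,0,0,0,-1.2,0,0,0,0,0,-1.35,0,0,0,0,0,-1.5,0,0,0,0,0,-1.6,0,0,0,0,0,-1.7,0,0,0,0,0,-1.7,0,0,0,0,0,-1.7,0,0,0]}}

```text
clock: 6.42
tcp_pos: [0.559, 0.1832, 0.128]
orientation: [0.0, 0.707, 0.707, 0.0]
wrist_force: [1.9, -0.2, -3.0]
finger_gap: 0.0192
grip_force: 39.9
```

Emit:
{"api": "apply_moves", "payload": {"moves": [0,0,-0.15,0,0,0,0,0,-0.3,0,0,0,0,0,-0.45,0,0,0,0,0,-0.6,0,0,0,0,0,-0.6,0,0,0,0,0,-0.6,0,0,0]}}

```text
clock: 6.92
tcp_pos: [0.5586, 0.1831, 0.1126]
orientation: [-0.0, 0.707, 0.707, 0.0]
wrist_force: [2.6, 0.1, -2.0]
finger_gap: 0.0191
grip_force: 40.0
```

Emit:
{"api": "apply_moves", "payload": {"moves": [0,0,-0.1,0,0,0,0,0,-0.2,0,0,0,0,0,-0.3,0,0,0,0,0,-0.4,0,0,0,0,0,-0.4,0,0,0,0,0,-0.4,0,0,0]}}

```text
clock: 7.42
tcp_pos: [0.5588, 0.1831, 0.1028]
orientation: [0.0, 0.707, 0.707, 0.0]
wrist_force: [3.7, 0.4, 0.4]
finger_gap: 0.0192
grip_force: 40.1
```

Emit:
{"api": "apply_moves", "payload": {"moves": [0,0,-0.06,0,0,0,0,0,-0.12,0,0,0,0,0,-0.16,0,0,0,0,0,-0.16,0,0,0,0,0,-0.16,0,0,0]}}

```text
clock: 7.83
tcp_pos: [0.5588, 0.1831, 0.0989]
orientation: [0.0, 0.707, 0.707, 0.0]
wrist_force: [4.1, 0.6, 0.2]
finger_gap: 0.0189
grip_force: 40.2
```

Emit:
{"api": "apply_moves", "payload": {"moves": [0.04,0,0,0,0,0,0.04,0,-0.06,0,0,0,0.04,0,-0.1,0,0,0,0.04,0,-0.1,0,0,0,0.04,0,-0.1,0,0,0]}}

```text
clock: 8.25
tcp_pos: [0.5593, 0.1831, 0.0961]
orientation: [-0.0, 0.707, 0.707, -0.0]
wrist_force: [2.4, 1.4, 0.0]
finger_gap: 0.0191
grip_force: 40.1
```

Run:
```python
from h import *
F=[]
for i in range(4):
    s=status.get_state();F.append(np.r_[s["wrist_force"],s["ft_torque"],s["tcp_pos"]]); c=vision.read_camera("side")
print(np.mean(F,0).round(4),np.std(F,0).round(3))
s=c["image"]
cv2.imwrite("pics/crop4.png",cv2.resize(s[240:360,200:320],(480,480),interpolation=cv2.INTER_CUBIC))
```

```text
[ 2.6687  0.7286  0.07    0.1564 -0.6851 -0.0036  0.5593  0.1831  0.0962] [0.453 0.424 0.154 0.013 0.037 0.032 0.    0.    0.   ]
```

View pics/crop4.png

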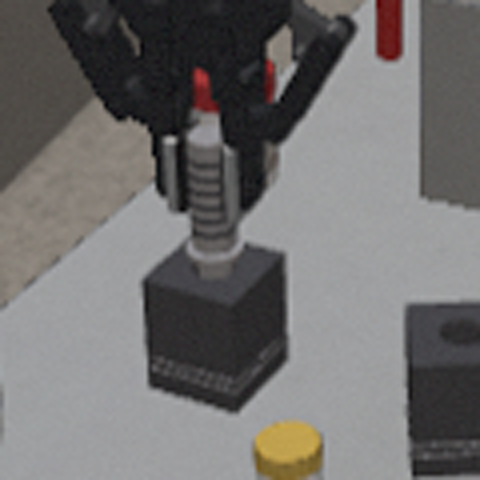

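Little push-back with the tip about 37 mm deep, so block 1 seems clear. The picture shows the gauge straight in it, with about 8 mm of plug showing. Next is block 2.

Emit:
{"api": "apply_moves", "payload": {"moves": [0.04,0,0.5,0,0,0,0.04,0,1.0,0,0,0,0.04,0,1.8,0,0,0,0.04,0,3.0,0,0,0,0.04,0,3.0,0,0,0,0.04,0,3.0,0,0,0,-2.4,0.3,3.0,0,0,0,-4.77,0.62,3.0,0,0,0,-4.77,0.62,3.0,0,0,0,-4.77,0.62,3.0,0,0,0,-4.77,0.62,3.0,0,0,0,-4.77,0.62,3.0,0,0,0,-4.77,0.62,3.0,0,0,0]}}

```text
clock: 9.53
tcp_pos: [0.4409, 0.1985, 0.1709]
orientation: [0.0, 0.707, 0.707, -0.0]
wrist_force: [-0.3, 0.0, -1.8]
finger_gap: 0.0192
grip_force: 40.2
```

Run:
```python
from h import *
c=cams();s,t=c["side"]["image"],c["top"]["image"]
a=cv2.resize(s[240:360,240:360],(480,480),interpolation=cv2.INTER_CUBIC)
b=cv2.resize(t[195:275,160:240],(320,320),interpolation=cv2.INTER_CUBIC)
b=cv2.copyMakeBorder(b,0,160,0,0,cv2.BORDER_CONSTANT)
cv2.imwrite("pics/crop5.png",np.hstack([a,b]))
st=status.get_state();print(st["tcp_pos"],st["wrist_force"],st["joint_pos"])
```

```text
[0.44127439 0.19844186 0.17102291] [-0.21183058 -0.66134351 -1.29496864] [ 2.56562400e-01  1.71499011e-01 -3.10016116e-01  1.08925227e+00
 -1.02650845e-04  1.82802141e+00]
```

View pics/crop5.png

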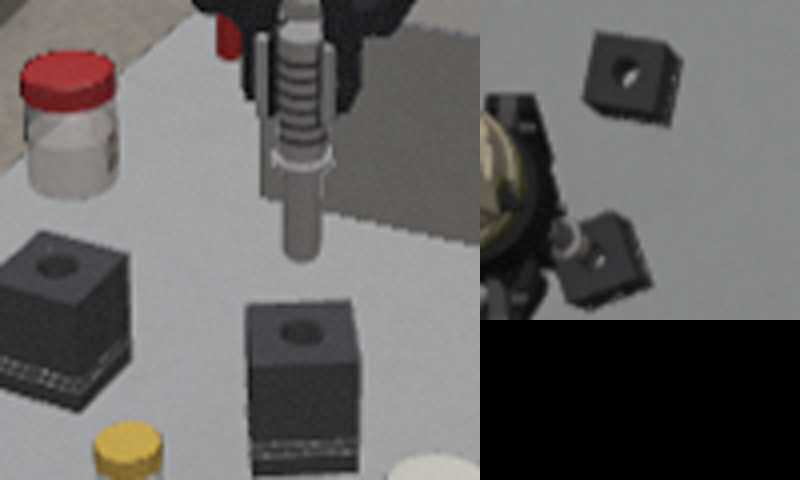

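Picture: gauge hanging over block 2, tip at side (315,302.8), mouth at (314.8,322.3).

Run:
```python
from h import *
c=cams();s,t=c["side"],c["top"]
print(atz(s,(315,302.8),.0953),atz(s,(314.8,322.3),.058),atz(t,(160+98/4*1.2-.4,195+257/4-.4),.058))
print("b1 now",atz(s,(240+57/4-.4,240+266/4-.4),.058),atz(t,(160+147/4-.4,195+74/4-.4),.058))
print(atz(t,(160+118/4-.4,195+257/4-.4),.058), proj(s,[.441,.1985,.0953]),proj(t,[.441,.1985,.0953]))
```

```text
[0.43992355 0.19776482] [0.43929482 0.20035472] [0.44060927 0.19603132]
b1 now [0.55733167 0.18374847] [0.55770753 0.18171295]
[0.44060927 0.19578086] [314.25581151 302.92755854] [184.53329014 256.91249459]
```

Emit:
{"api": "apply_moves", "payload": {"moves": [-0.02,0.03,-0.6,0,0,0,-0.02,0.03,-1.0,0,0,0,-0.02,0.03,-1.2,0,0,0,-0.02,0.03,-1.35,0,0,0,-0.02,0.03,-1.5,0,0,0,-0.02,0.03,-1.6,0,0,0,-0.02,0.03,-1.75,0,0,0,-0.02,0.03,-1.75,0,0,0,-0.02,0.03,-1.75,0,0,0]}}

```text
clock: 10.48
tcp_pos: [0.4398, 0.1994, 0.1276]
orientation: [-0.0, 0.707, 0.707, 0.0]
wrist_force: [-0.5, 0.8, -0.7]
finger_gap: 0.019
grip_force: 40.1
```

Emit:
{"api": "apply_moves", "payload": {"moves": [0,0,-0.15,0,0,0,0,0,-0.3,0,0,0,0,0,-0.45,0,0,0,0,0,-0.55,0,0,0,0,0,-0.55,0,0,0,0,0,-0.55,0,0,0]}}

```text
clock: 10.98
tcp_pos: [0.4396, 0.1994, 0.1136]
orientation: [-0.0, 0.707, 0.707, -0.0]
wrist_force: [-0.3, 1.2, -2.3]
finger_gap: 0.019
grip_force: 40.1
```

Emit:
{"api": "apply_moves", "payload": {"moves": [0,0,-0.1,0,0,0,0,0,-0.2,0,0,0,0,0,-0.3,0,0,0,0,0,-0.4,0,0,0,0,0,-0.4,0,0,0,0,0,-0.4,0,0,0]}}

```text
clock: 11.48
tcp_pos: [0.4399, 0.1994, 0.1038]
orientation: [0.0, 0.707, 0.707, 0.0]
wrist_force: [1.5, 0.7, -0.4]
finger_gap: 0.0187
grip_force: 40.3
```

Emit:
{"api": "apply_moves", "payload": {"moves": [0,0,-0.06,0,0,0,0,0,-0.12,0,0,0,0,0,-0.12,0,0,0,0,0,-0.12,0,0,0]}}

```text
clock: 11.82
tcp_pos: [0.4399, 0.1994, 0.101]
orientation: [0.0, 0.707, 0.707, 0.0]
wrist_force: [-0.3, 0.9, 2.4]
finger_gap: 0.019
grip_force: 40.5
```

Emit:
{"api": "apply_moves", "payload": {"moves": [0,0,-0.05,0,0,0,0,0,-0.08,0,0,0,0,0,-0.08,0,0,0,0,0,-0.08,0,0,0,0,0,-0.08,0,0,0]}}

```text
clock: 12.23
tcp_pos: [0.4399, 0.1994, 0.099]
orientation: [0.0, 0.707, 0.707, 0.0]
wrist_force: [-1.3, 0.9, 3.8]
finger_gap: 0.0192
grip_force: 40.6
```

Emit:
{"api": "apply_moves", "payload": {"moves": [0,0,0.5,0,0,0,0,0,1.0,0,0,0,0,0,1.8,0,0,0,0,0,2.9,0,0,0,0,0,2.9,0,0,0,0,0,2.9,0,0,0,2.4,-0.3,2.9,0,0,0,4.77,-0.65,2.9,0,0,0,4.77,-0.65,2.9,0,0,0,4.77,-0.65,2.9,0,0,0,4.77,-0.65,2.9,0,0,0,4.77,-0.65,2.9,0,0,0,4.77,-0.65,2.9,0,0,0]}}

```text
clock: 13.32
tcp_pos: [0.5571, 0.183, 0.1702]
orientation: [-0.001, 0.707, 0.707, -0.001]
wrist_force: [-0.4, 0.4, -0.8]
finger_gap: 0.0187
grip_force: 40.3
```

Emit:
{"api": "apply_moves", "payload": {"moves": [0,0,-0.6,0,0,0,0,0,-1.0,0,0,0,0,0,-1.2,0,0,0,0,0,-1.35,0,0,0,0,0,-1.5,0,0,0,0,0,-1.6,0,0,0,0,0,-1.75,0,0,0,0,0,-1.75,0,0,0,0,0,-1.75,0,0,0]}}

```text
clock: 14.07
tcp_pos: [0.559, 0.1831, 0.1275]
orientation: [-0.0, 0.707, 0.707, -0.0]
wrist_force: [-0.2, 0.5, -1.6]
finger_gap: 0.0189
grip_force: 40.4
```

Emit:
{"api": "apply_moves", "payload": {"moves": [0,0,-0.15,0,0,0,0,0,-0.3,0,0,0,0,0,-0.45,0,0,0,0,0,-0.6,0,0,0,0,0,-0.75,0,0,0,0,0,-0.9,0,0,0,0,0,-1.05,0,0,0,0,0,-1.05,0,0,0,0,0,-1.05,0,0,0]}}

```text
clock: 14.82
tcp_pos: [0.5588, 0.1831, 0.101]
orientation: [-0.0, 0.707, 0.707, -0.0]
wrist_force: [-0.1, -0.7, -1.5]
finger_gap: 0.019
grip_force: 40.4
```

Emit:
{"api": "apply_moves", "payload": {"moves": [0,0,-0.1,0,0,0,0,0,-0.2,0,0,0,0,0,-0.3,0,0,0,0,0,-0.38,0,0,0,0,0,-0.38,0,0,0,0,0,-0.38,0,0,0]}}

```text
clock: 15.32
tcp_pos: [0.5589, 0.183, 0.0916]
orientation: [-0.0, 0.707, 0.707, -0.0]
wrist_force: [0.3, 0.3, -1.3]
finger_gap: 0.019
grip_force: 40.4
```

Emit:
{"api": "apply_moves", "payload": {"moves": [0,0,-0.04,0,0,0,0,0,-0.08,0,0,0,0,0,-0.08,0,0,0,0,0,-0.08,0,0,0]}}

```text
clock: 15.65
tcp_pos: [0.559, 0.1831, 0.0898]
orientation: [0.0, 0.707, 0.707, -0.0]
wrist_force: [0.3, 0.1, -1.6]
finger_gap: 0.0185
grip_force: 40.4
```

Emit:
{"api": "apply_moves", "payload": {"moves": [0,0,-0.04,0,0,0,0,0,-0.04,0,0,0,0,0,-0.04,0,0,0]}}

```text
clock: 15.9
tcp_pos: [0.5592, 0.1831, 0.0889]
orientation: [0.0, 0.707, 0.707, 0.0]
wrist_force: [0.4, -0.5, -1.1]
finger_gap: 0.0189
grip_force: 40.5
```

Emit:
{"api": "apply_moves", "payload": {"moves": [0,0,0,0,0,0,0,0,0,0,0,0,0,0,0,0,0,0,0,0,0,0,0,0,0,0,0,0,0,0,0,0,0,0,0,0,0,0,0,0,0,0,0,0,0,0,0,0], "claw": 100}}

```text
clock: 16.57
tcp_pos: [0.559, 0.1831, 0.0888]
orientation: [0.0, 0.707, 0.707, 0.0]
wrist_force: [-0.4, -0.7, -0.6]
finger_gap: 0.0855
grip_force: 0.0
```

Emit:
{"api": "apply_moves", "payload": {"moves": [0,0,1,0,0,0,0,0,2,0,0,0,0,0,3.5,0,0,0,0,0,5,0,0,0,0,0,5,0,0,0,0,0,5,0,0,0,-2.4,0.3,5,0,0,0,-4.77,0.65,5,0,0,0,-4.77,0.65,5,0,0,0,-4.77,0.65,5,0,0,0,-4.77,0.65,5,0,0,0,-4.77,0.65,5,0,0,0,-4.77,0.65,5,0,0,0]}}

```text
clock: 17.65
tcp_pos: [0.4408, 0.1993, 0.2135]
orientation: [0.0, 0.707, 0.707, 0.0]
wrist_force: [0.2, 0.1, 0.3]
finger_gap: 0.0854
grip_force: 0.0
```

Run:
```python
from h import *
c=cams();s,t=c["side"]["image"],c["top"]["image"]
a=cv2.resize(s[240:360,230:350],(480,480),interpolation=cv2.INTER_CUBIC)
b=cv2.resize(t[195:275,160:240],(320,320),interpolation=cv2.INTER_CUBIC)
b=cv2.copyMakeBorder(b,0,160,0,0,cv2.BORDER_CONSTANT)
cv2.imwrite("pics/crop6.png",np.hstack([a,b]))
st=status.get_state();print(st["tcp_pos"],st["wrist_force"],st["joint_pos"])
```

```text
[0.44096552 0.19920015 0.2135471 ] [-0.2419448  -0.65681804  0.11231892] [ 2.58254360e-01  1.47256486e-01 -2.31703990e-01  1.19154905e+00
 -8.71304624e-05  1.82986899e+00]
```

View pics/crop6.png

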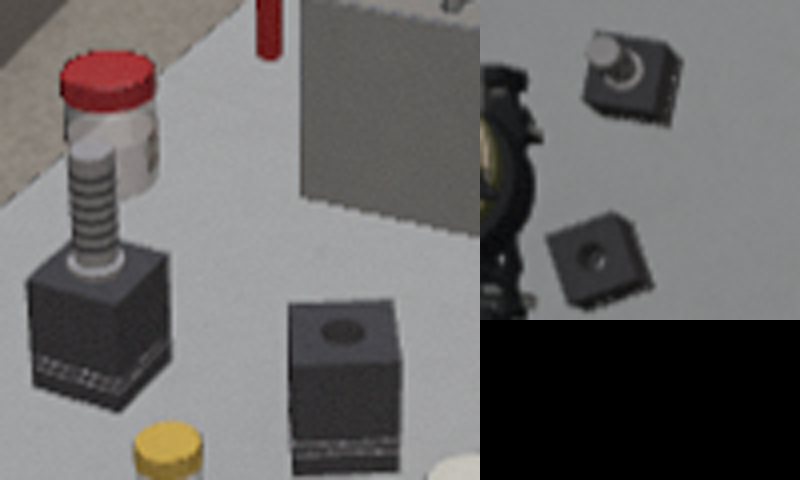

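Picture: the gauge stands fully home in block 1, with the flange on its top (side 254,306). Block 2 is free at side (315,322), its sides turned about 22°. Next I grasp it.

Emit:
{"api": "apply_moves", "payload": {"moves": [0,0,0,0,0,0.12,0,0,0,0,0,0.24,0,0,0,0,0,0.36,0,0,-1.5,0,0,0.38,0,0,-3.0,0,0,0.38,0,0,-4.5,0,0,0.38,0,0,-5.8,0,0,0.38,0,0,-6.6,0,0,0.38,0,0,-7.1,0,0,0.38,0,0,-7.1,0,0,0.38,0,0,-7.1,0,0,0.38]}}

```text
clock: 18.67
tcp_pos: [0.4399, 0.199, 0.0356]
orientation: [-0.001, 0.561, 0.828, -0.001]
wrist_force: [-0.3, -0.1, -0.4]
finger_gap: 0.0854
grip_force: 0.0
```

Emit:
{"api": "apply_moves", "payload": {"moves": [0,0,0,0,0,0,0,0,0,0,0,0,0,0,0,0,0,0,0,0,0,0,0,0,0,0,0,0,0,0,0,0,0,0,0,0,0,0,0,0,0,0,0,0,0,0,0,0], "claw": 0, "newtons": 60}}

```text
clock: 19.33
tcp_pos: [0.4408, 0.1995, 0.0377]
orientation: [0.001, 0.561, 0.828, 0.001]
wrist_force: [-1.0, -0.3, 5.5]
finger_gap: 0.0448
grip_force: 62.7
```

Emit:
{"api": "apply_moves", "payload": {"moves": [0,0,0.5,0,0,0,0,0,1.5,0,0,0,0,0,3,0,0,0,0,0,4.5,0,0,0,0,0,6,0,0,0,0,0,7.2,0,0,0,0,0,7.2,0,0,0,0,0,7.2,0,0,0]}}

```text
clock: 20.0
tcp_pos: [0.4408, 0.1997, 0.2181]
orientation: [0.001, 0.561, 0.828, 0.002]
wrist_force: [-0.1, -0.1, -3.4]
finger_gap: 0.0454
grip_force: 62.6
```

Emit:
{"api": "apply_moves", "payload": {"moves": [-0.1,-1,0,0,0,-0.05,-0.3,-2.3,0,0,0,-0.1,-0.5,-3.6,0,0,0,-0.15,-0.7,-4.9,0,0,0,-0.2,-0.9,-6.2,0,0,0,-0.25,-1.1,-7.5,0,0,0,-0.3,-1.3,-8.8,0,0,0,-0.3,-1.5,-10.1,0,0,0,-0.3,-1.7,-11.4,0,0,0,-0.3,-1.9,-12.7,0,0,0,-0.3,-2.1,-14,0,0,0,-0.3,-2.3,-15.3,0,0,0,-0.3,-2.4,-16.6,0,0,0,-0.3,-2.5,-17.9,0,0,0,-0.3,-2.6,-19,0,0,0,-0.3,-2.68,-19.7,0,0,0,-0.3,-2.68,-19.93,0,0,0,-0.3,-2.68,-19.93,0,0,0,-0.3,-2.68,-19.93,0,0,0,-0.3,-2.68,-19.93,0,0,0,-0.3]}}

```text
clock: 21.67
tcp_pos: [0.3724, -0.2972, 0.2154]
orientation: [-0.001, 0.678, 0.735, 0.0]
wrist_force: [0.7, 0.9, -3.6]
finger_gap: 0.0448
grip_force: 62.5
```

Run:
```python
from h import *
c=cams();s,t=c["side"]["image"],c["top"]["image"]
a=cv2.resize(s[130:350,220:440],(440,440),interpolation=cv2.INTER_CUBIC)
b=cv2.resize(t[170:350,150:430],(360,231),interpolation=cv2.INTER_AREA)
b=cv2.copyMakeBorder(b,0,209,0,0,cv2.BORDER_CONSTANT)
cv2.imwrite("pics/crop7.png",np.hstack([a,b]))
st=status.get_state();print(st["tcp_pos"],st["wrist_force"],st["finger_gap"])
```

```text
[ 0.37278462 -0.29751141  0.2160505 ] [-0.4068801   0.36196419 -2.51351751] 0.04513142703607823
```

View pics/crop7.png

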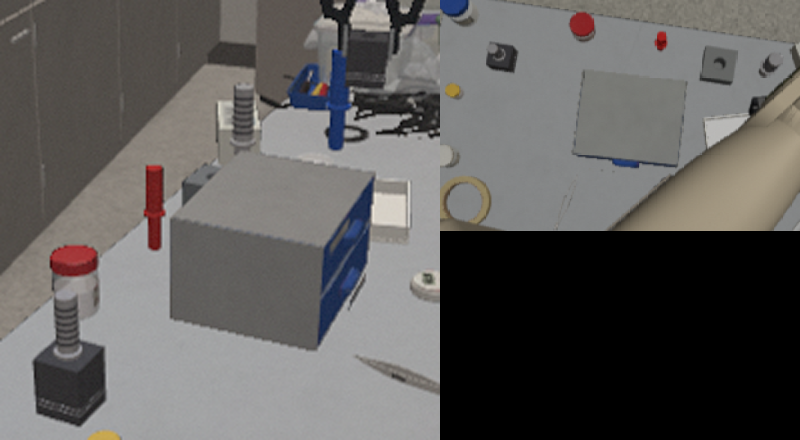

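Picture: the block hangs upright in the gripper over the tray (side about 405,157), and the gauge in block 1 is undisturbed. Next I lower it.

Emit:
{"api": "apply_moves", "payload": {"moves": [0,0,-1,0,0,0,0,0,-2.2,0,0,0,0,0,-3.4,0,0,0,0,0,-4.6,0,0,0,0,0,-5.6,0,0,0,0,0,-6.2,0,0,0,0,0,-6.5,0,0,0,0,0,-6.6,0,0,0,0,0,-6.7,0,0,0,0,0,-6.8,0,0,0,0,0,-6.88,0,0,0,0,0,-6.88,0,0,0,0,0,-6.88,0,0,0]}}

```text
clock: 22.85
tcp_pos: [0.3731, -0.2993, 0.0449]
orientation: [0.001, 0.678, 0.735, -0.0]
wrist_force: [-0.6, 0.6, -2.4]
finger_gap: 0.0447
grip_force: 62.5
```

Emit:
{"api": "apply_moves", "payload": {"moves": [0,0,-0.05,0,0,0,0,0,-0.1,0,0,0,0,0,-0.12,0,0,0,0,0,-0.12,0,0,0]}}

```text
clock: 23.18
tcp_pos: [0.3729, -0.2991, 0.0417]
orientation: [0.0, 0.678, 0.735, -0.0]
wrist_force: [-1.0, -0.1, 0.4]
finger_gap: 0.0448
grip_force: 62.9
```

Contact at the expected height. I release and lift.

Emit:
{"api": "apply_moves", "payload": {"moves": [0,0,0,0,0,0,0,0,0,0,0,0,0,0,0,0,0,0,0,0,0,0,0,0,0,0,0,0,0,0,0,0,0,0,0,0], "claw": 78}}

```text
clock: 23.68
tcp_pos: [0.3728, -0.299, 0.0414]
orientation: [0.0, 0.678, 0.735, 0.0]
wrist_force: [0.1, -0.2, 0.0]
finger_gap: 0.0668
grip_force: 0.0
```

Emit:
{"api": "apply_moves", "payload": {"moves": [0,0,0.5,0,0,0,0,0,1.5,0,0,0,0,0,3,0,0,0,0,0,4.5,0,0,0,0,0,6.5,0,0,0,0,0,6.5,0,0,0,0,-6,6.5,0,0,0,0,-6,6.5,0,0,0,0,-6,6.5,0,0,0,0,-6,6.5,0,0,0,0,-6,6.5,0,0,0,0,-6,6.5,0,0,0,0,-6,6.5,0,0,0]}}

```text
clock: 24.77
tcp_pos: [0.3725, -0.4482, 0.2032]
orientation: [-0.001, 0.678, 0.735, 0.0]
wrist_force: [0.6, 0.2, 0.3]
finger_gap: 0.0667
grip_force: 0.0
```

Run:
```python
from h import *
c=cams();s,t=c["side"]["image"],c["top"]["image"]
a=cv2.resize(s[150:350,220:440],(440,400),interpolation=cv2.INTER_CUBIC)
b=cv2.resize(t[180:340,150:430],(360,206),interpolation=cv2.INTER_AREA)
b=cv2.copyMakeBorder(b,0,194,0,0,cv2.BORDER_CONSTANT)
cv2.imwrite("pics/crop8.png",np.hstack([a,b]))
st=status.get_state();print(st["tcp_pos"],st["wrist_force"],st["finger_gap"],st["clock"])
```

```text
[ 0.37276669 -0.44758817  0.20376395] [-0.23911149 -0.30565826  0.2777218 ] 0.06644504958404186 24.8667
```

View pics/crop8.png

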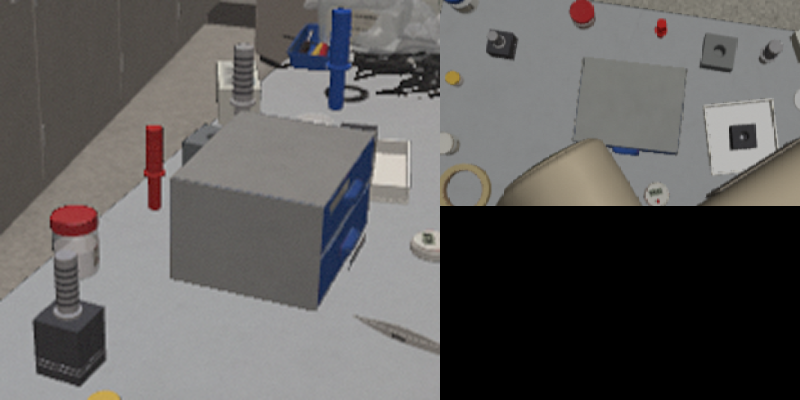

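The block stands upright in the middle of the tray (top crop 743,137). The gauge is home in block 1 (side crop 67,310).

```bash
python3 -c "
from workcell import job;print(job.hand_in())"
```

```text
the job is handed in; nothing more can be done
None
```

The job is handed in, though no verdict came back: the gauge stopped short in block 2 at about 5 N on its spring, is now fully home in the clear block 1, and block 2 stands upright in the middle of the white tray.

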